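Set the sanitiser to dry, fit its nested lids and lift off the outer cover

ROBOT

A 6-joint arm with a two-finger parallel gripper is mounted at the origin on the work surface. World frame = base frame: x ahead of the robot, y to its left, z up, the work surface at z = 0. Lengths are in mm, angles in rad, forces in N, time in s.
With the tool pointing down it reaches from about 400 to 925 mm from the base axis. Payload 12.5 kg.
Tool frame: the origin (TCP) lies at the very end of the fingers, on their centre line; the grasp point (between the pads) lies 19 mm behind it (env.grip_point_offset is the distance from the TCP to the grasp point, in mm); z points along the fingers, y is the direction in which the jaws open and shut (so a half turn about z gives the same grasp; the last joint's range is limited). The gripper opens to 95 mm and grips with 3 to 60 N. Pads are 20 mm wide; open, the fingers measure 119 mm over their backs; the gripper's body (75 mm by 180 mm) begins 59 mm behind the grasp point.
Start: joints at [-1.27, 0.491, 1.559, -0, 1.092, -0.106], TCP at [247.319, -574.003, 214.661] pointing down, gripper open.
Joint ranges: [-3.1, 3.1], [-0.84, 2.19], [0.05, 2.79], [-1.13, 4.28], [0.06, 2.93], [-2.69, 2.69]. Speed limits (rad/s): [2.22, 2.22, 2.79, 3.14, 3.14, 3.14].

INTERFACE

Orientations are given as [roll, pitch, yaw] about the fixed x, y, z axes, in that order (R = Rz(yaw) Ry(pitch) Rx(roll)).
In Python, from cell import env gives the robot as it stands.
- The arm moves only by the tool drive_tool, never from a script. Its argument "commands" is a list of rows, each an object of numbers: "dx", "dy", "dz": the shift along the world's x, y, z in mm; "yaw": the turn about the world's z in degrees. In form: [{"dx": .., "dy": .., "dz": .., "yaw": ..}, ...]. A call has 1 to 5 rows; each row shifts and turns the commanded pose from where the row before left it; what a row does not reach is not made up. A row lasts 1/12 s, in which the tool goes at most 41.7 mm and 7.16 degrees, less where a joint would pass 70% of its speed; a pose out of reach is approached as far as the arm can. A call with a gripper value outside its range is refused whole. "grip" is the opening, from 0 (shut) to 1 (fully open), set as the call begins (left out, the last holds). The fingers move at their own pace and stop on an object; the grip force is fixed at half the most. Time passes only in rows, so rows that do not move let the fingers close. It gives the time, the measured TCP pose, the force and the opening at its end, in the units of the state.
- env.state(): the state, without advancing time (a new reading comes with each control period).
- env.read_camera(name): name is "side" or "top"; returns the picture (384x512x3 uint8, red, green, blue); there is no depth.
- env.calibration(name): a dict with "intrinsics" (3x3 intrinsics, pixels), "rvec" (rotation vector, rad) and "tvec" (3), from world to camera coordinates, as OpenCV has them. Camera axes: x right, y down, z forward; pixel columns grow to the right and rows downward; lengths in mm; the calibration is good to about 2 mm. A picture is of the moment at which its call begins. calibration takes no time and is no camera call.
- env.job_done(): hands the job in, once; it reports no verdict.
Trained networks look in the newest picture that a camera, given by its name, has taken for a name from the list of things; names that differ only in an ending like _2 or _b are one class to them, and where a whole thing is asked for, a point or a joint stands for the part that bears it (a point fixed in the world has none). Each returns a list of dicts, best first, with "conf" (0 to 1); they miss things now and then, are a little off and sometimes report something else, mostly with a low value. They report only what shows in the picture. A call takes as long as a camera call.
- env.trace(query, camera): "pixels" (384x512 bool, what is visible of it) and "pixel" ([column, row] in pixels, amid what is visible of it).
- env.place_of(query, camera): "pixel" ([column, row] in pixels: a listed point, or the origin of a listed thing).
The state is a dict: "t": time; "joints": joint angles; "qvel": joint speeds; "tau": joint torques, N m; "eef_pos": TCP position; "tcp_rot": TCP orientation; "ft_force": force on the tool from outside, world axes, zero at the start; "moment": the same for the moment, N m; "opening": opening from 0.0 (shut) to 1.0 (fully open).
Only numpy, scipy, OpenCV 4.12 (cv2) and the standard library are available. Lean on these libraries where they do the work, as an engineer would, in place of code of your own. Each camera call takes 0.05 s, during which the arm holds its last target.

TASK

First turn the sanitiser's dial clockwise to the blue dot (drying) and let go of it. Then pick up the two nested lids together by the inner lid's black knob, lower them gently onto the pot until the blue inner lid is fully seated, and let go. Last, take the white outer cover by its orange collar and lift it off alone, leaving the inner lid untouched and seated, and finish while holding the cover level in the air with its underside above the top of the black knob; leave the soap bottle, tumbler and soap dish alone.

Things in the scene. Friction and masses are not known exactly. Their poses are not given: they have to be found in the camera images.
- sanitiser: Fixed white base 300 x 170 x 50 mm high (local x -215 to +85, y +-85 mm) with an open steel pot, and a pale dial panel at its -x end, towards the robot. Pot: outer radius 78, inner 66 mm, rim 110 mm above the counter; inside, a ledge of inner radius 56 mm, 98 mm above the counter. Origin on the counter under the pot's axis; z up. May stand left or right, yaw up to 0.3 rad.
- pot_seat (a point): Centre of the pot's ledge, on the pot's axis, 98 mm above the counter (12 mm below the rim): the inner lid's origin lies here when it is fully seated. Axes as the sanitiser's.
- dial_grip (a point): Grip point on the dial's axis, 81 mm above the counter, 150 mm from the pot's axis. Black disc of radius 24 mm with an upright grip bar on it, 46 mm long, 14 mm thick; bar top 9 mm above this point, disc top 21 mm below it. The frame turns with the dial: x along the bar, z up; the white line on the bar points to -x.
- dial (a joint): Dial angle in rad, growing clockwise seen from above, 0 to 1.95 between stops. Light detents (up to about 0.08 N m) pull it into four positions: 0 black dot, 0.65 red dot, 1.30 BLUE dot (drying), 1.95 yellow dot. The white line points at the dot. It starts between 0 and 0.75.
- drip_stand: Fixed grey drip stand, a disc of radius 52 mm, 36 mm high, on a foot of radius 75 mm and 5 mm high; origin at the centre of its underside on the counter. The nested lids rest on it at the start. Stands on the other side from the sanitiser.
- inner_lid: Blue inner lid, about 0.18 kg: disc of radius 62, 14 mm thick, lower edge chamfered 4 mm; on it a blue hub of radius 15.5 mm (up to 26 mm) and an upright black knob, a 22 mm diameter cylinder, its top 79 mm above the origin. Origin: centre of the underside; z up. Lifted by the knob it brings the outer cover along. Fits into the pot with 4 mm play all round, onto the ledge.
- outer_cover: White outer cover, about 0.14 kg: disc of radius 74, 5 mm thick, with an orange collar (tube, outer diameter 46, inner 36 mm, top 37 mm above the origin) in its middle. Origin: centre of the underside; z up. Nested, it lies loose on the inner lid, 14 mm above that lid's origin; the hub fills its collar with 2.5 mm play, the knob stands 28 mm out of it. It lifts straight off.
- soap_bottle: Bystander: white soap bottle with a blue band, 64 mm diameter, 150 mm high; origin at the centre of its underside.
- tumbler: Bystander: white cup, 72 mm diameter, 100 mm high; origin at the centre of its underside.
- soap_dish: Bystander: white dish, 110 mm diameter, 28 mm high; origin at the centre of its underside.

How it is judged:
By the outcome, as a careful person would: the job done as asked, in the order asked, and still so for the second after the job is handed in, while the arm keeps its last pose, push and grip.
It also fails if it takes over 69 s, if anything falls off the work surface, if the arm or the gripper's body presses on something with over 40 N, if the wrist force passes 120 N, or if a joint passes its speed limit or range.

## Working session

There is one attempt and no reset: what is moved stays moved. The work goes in short steps, Python scripts to look and compute and a tool call to move; the robot and the scene stay as the last step left them, time stands still between calls to the robot, and variables do not carry over. Pictures are saved under pics/ and viewed, and the job is handed in when it is done.

Besides the shell and the picture viewer there is one more tool, called after ">>>" by a JSON object that holds its "method" and its "body", one argument or row to a line. drive_tool: Moves the arm, as the interface text tells. Its arguments: {"type":"object","properties":{"commands":{"type":"array"},"grip":{"type":"number"}},"required":["commands"]}

```bash
mkdir -p pics; ls
cat > h.py <<'E'
import numpy as np, cv2
from cell import env
def cal(n):
    c=env.calibration(n); return np.array(c["intrinsics"],float),np.array(c["rvec"],float).ravel(),np.array(c["tvec"],float).ravel()
def proj(n,P):
    K,r,t=cal(n); return cv2.projectPoints(np.array(P,float).reshape(-1,1,3),r,t,K,None)[0].reshape(-1,2)
def ray(n,px):
    K,r,t=cal(n); R=cv2.Rodrigues(r)[0]; d=R.T@np.linalg.inv(K)@np.array([px[0],px[1],1.0]); return -R.T@t,d
def atz(n,px,z):
    o,d=ray(n,px); return o+d*(z-o[2])/d[2]
def snap(n,f):
    im=env.read_camera(n); cv2.imwrite(f,cv2.cvtColor(im,cv2.COLOR_RGB2BGR)); return im
def tri(pa,pb):
    A=np.zeros((3,3));b=np.zeros(3)
    for n,p in (("side",pa),("top",pb)):
        o,d=ray(n,p);d=d/np.linalg.norm(d);M=np.eye(3)-np.outer(d,d);A+=M;b+=M@o
    return np.linalg.solve(A,b)
E
python3 - <<'E'
from h import *
s=env.state();print({k:np.round(v,3) for k,v in s.items()})
snap("top","pics/t0.png");snap("side","pics/s0.png")
for q,z in (("pot_seat",98),("dial_grip",81),("sanitiser",0),("inner_lid",36),("outer_cover",50),("drip_stand",0)):
  for c in ("top","side"):
    for d in env.place_of(q,c)[:2]: print(q,c,round(d["conf"],2),np.round(d["pixel"],1),np.round(atz(c,d["pixel"],z),1))
print(env.state()["t"])
for c in("top","side"):
  o,d=ray(c,(256,192));print(c,o,d)
E
```

```text
pics
{'t': np.float64(0.0), 'joints': array([-1.27 ,  0.492,  1.559, -0.   ,  1.092, -0.106]), 'qvel': array([-0.001,  0.   , -0.001,  0.001,  0.001,  0.   ]), 'tau': array([ 1.0000e-03, -6.1265e+01, -2.5818e+01,  6.9000e-02,  4.8000e-02,
       -0.0000e+00]), 'eef_pos': array([ 247.233, -573.749,  214.082]), 'tcp_rot': array([-3.141, -0.   ,  0.407]), 'ft_force': array([ 0.257, -0.008, -0.188]), 'moment': array([-0.023,  0.021, -0.016]), 'opening': np.float64(1.0)}
pot_seat top 0.79 [191.4 199.5] [601.2 204.6  98. ]
pot_seat top 0.2 [104.4 223.5] [533.5 455.   98. ]
pot_seat side 0.87 [219.4 229. ] [605.2 212.9  98. ]
pot_seat side 0.5 [276.9 149.4] [ 592.5 -156.8   98. ]
dial_grip top 0.72 [191.  252.8] [447.4 204.9  81. ]
dial_grip side 0.64 [276.8 251.9] [450.3 205.1  81. ]
sanitiser top 0.94 [198.5 202. ] [611.3 198.4   0. ]
sanitiser side 0.73 [183.7 360.9] [544.1 504.1   0. ]
sanitiser side 0.56 [221.8 253.2] [600.9 213.2   0. ]
inner_lid top 0.47 [333.7 196.6] [ 616.7 -228.5   36. ]
inner_lid side 0.56 [277.8 149.6] [ 614.3 -232.9   36. ]
outer_cover top 0.57 [331.4 193. ] [ 625.4 -218.9   50. ]
outer_cover side 0.95 [276.9 146. ] [ 618.6 -233.    50. ]
drip_stand top 0.48 [191.2 196.4] [629.9 222.3   0. ]
drip_stand side 0.88 [275.1 159.1] [ 617.7 -223.1    0. ]
0.7
top [ 402.07295513   23.35856826 1155.98660433] [ 0.20305325 -0.00836572 -0.97917743]
side [283.62716642 782.56800798 865.5375439 ] [ 0.26481232 -0.66656406 -0.69754292]
```

Run:
```python
import cv2
a=cv2.imread("pics/t0.png");b=cv2.imread("pics/s0.png")
cv2.imwrite("pics/t0b.png",cv2.resize(a,(800,600),interpolation=3));cv2.imwrite("pics/s0b.png",cv2.resize(b,(800,600),interpolation=3))
cv2.imwrite("pics/t0d.png",cv2.resize(a[170:290,140:250],None,fx=5,fy=5,interpolation=2))
```

```text
(no output)
```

View pics/t0b.png

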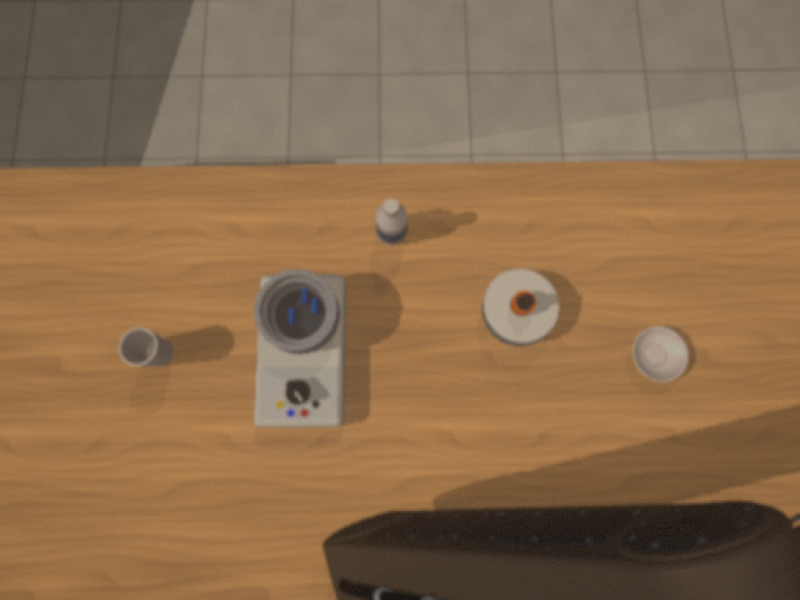

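View pics/s0b.png

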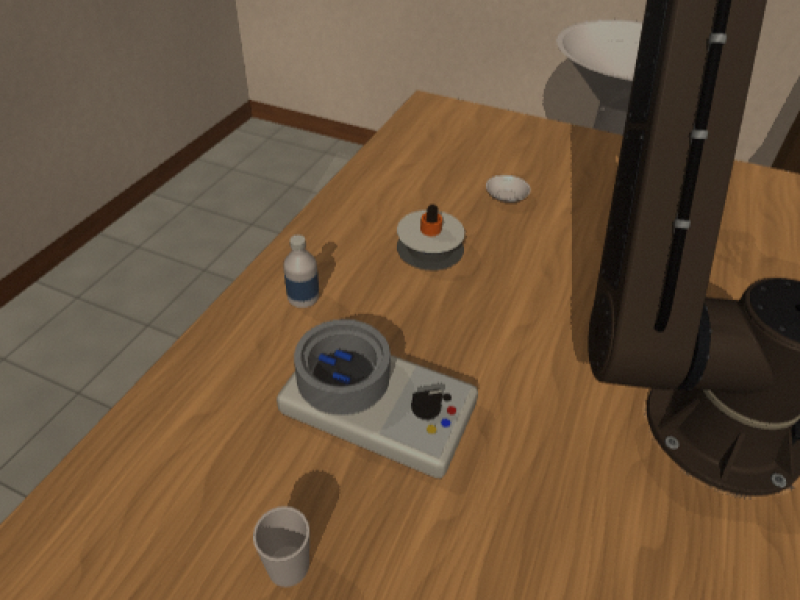

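View pics/t0d.png

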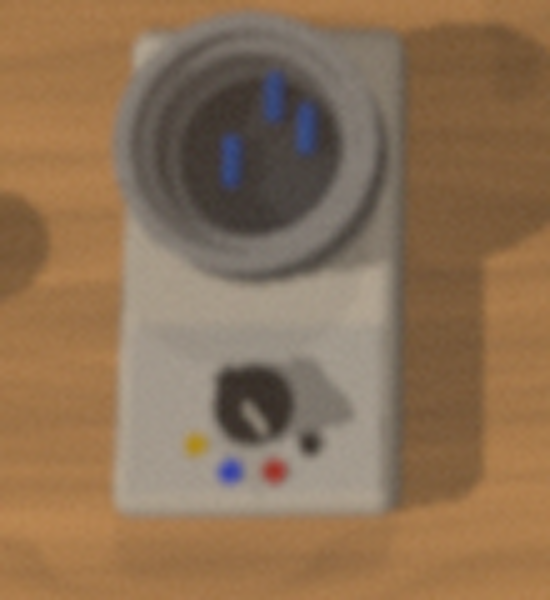

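The top view shows the sanitiser on the left with yaw near 0: pot at about (191,200), dial at (191,251), line pointing between black and red. The nested lids are on the right at about (333,195). Next I refine these.

Run:
```python
from h import *
im=cv2.cvtColor(cv2.imread("pics/t0.png"),cv2.COLOR_BGR2HSV).astype(int)
H,S,V=im[...,0],im[...,1],im[...,2]
sub=np.zeros(H.shape,bool); sub[245:275,165:215]=1
def cen(m):
    y,x=np.nonzero(m);return x.mean(),y.mean(),len(x)
for nm,m in (("blue",(H>105)&(H<130)&(S>90)),("red",((H<6)|(H>172))&(S>90)),("yel",(H>18)&(H<32)&(S>110))):
    c=cen(m&sub);print(nm,np.round(c,1),np.round(atz("top",c[:2],51),1))
m=(V<75);m2=np.zeros_like(m);m2[255:262,199:206]=1;c=cen(m&m2);print("blk",np.round(c,1),np.round(atz("top",c[:2],51),1))
# traces
def hull_circ(q,cam,z):
    t=env.trace(q,cam)
    if not t:print(q,cam,"none");return
    p=t[0]["pixels"];y,x=np.nonzero(p)
    P=np.array([atz(cam,(a,b),z)[:2] for a,b in zip(x,y)])
    (cx,cy),r=cv2.minEnclosingCircle(P.astype(np.float32))
    print(q,cam,t[0]["conf"],len(x),"circ",round(cx,1),round(cy,1),round(r,1),"cent",P.mean(0).round(1))
hull_circ("outer_cover","top",55);hull_circ("outer_cover","side",55)
for q in("inner_lid","dial","dial_grip"):
  for c in("top","side"):
    t=env.trace(q,c); 
    for d in t[:2]:print(q,c,d["conf"],np.round(d["pixel"],1),d["pixels"].sum(), np.round(atz(c,d["pixel"],{"inner_lid":112}.get(q,81)),1))
# pot rim overlay candidates
ims={c:cv2.imread(f"pics/{f}0.png") for c,f in(("top","t"),("side","s"))}
th=np.linspace(0,2*np.pi,60)
for c in ims:
    k=4;I=cv2.resize(ims[c],None,fx=k,fy=k,interpolation=2)
    def circ(x,y,z,r,col):
        p=proj(c,np.c_[x+r*np.cos(th),y+r*np.sin(th),0*th+z])
        cv2.polylines(I,[((p+.5)*k).astype(np.int32)],True,col,1)
    circ(602,205,110,78,(0,0,255));circ(602,205,110,66,(0,255,0));circ(602,205,98,56,(255,255,0));circ(452,205,60,24,(255,0,255))
    circ(618,-229,55,74,(0,0,255));circ(618,-229,87,23,(0,255,0));circ(618,-229,115,11,(255,255,0))
    a,b=((165,270,140,250),(165,230,295,370)) if c=="top" else ((195,305,170,310),(120,180,240,310))
    for n,(r0,r1,c0,c1) in(("pot",a),("lid",b)): cv2.imwrite(f"pics/o_{c}_{n}.png",I[r0*k:r1*k,c0*k:c1*k])
A=[cv2.imread(f"pics/o_{c}_{n}.png") for c in ims for n in("pot","lid")]
W=np.zeros((900,1040,3),np.uint8)
W[:A[0].shape[0],:A[0].shape[1]]=A[0];W[:A[1].shape[0],460:460+A[1].shape[1]]=A[1]
W[450:450+A[2].shape[0],:A[2].shape[1]]=A[2];W[450:450+A[3].shape[0],580:580+A[3].shape[1]]=A[3]
cv2.imwrite("pics/ov1.png",W[:440,:780]);cv2.imwrite("pics/ov2.png",cv2.resize(W[450:,:],(800,346)))
```

```text
blue [185.8 263.8  11. ] [416.7 224.5  51. ]
red [194.4 263.8  19. ] [416.4 199.2  51. ]
yel [178.7 258.5  14. ] [432.4 246.   51. ]
blk [201.5 258.5   4. ] [431.6 178.4  51. ]
outer_cover top 0.72 1684 circ 618.9 -222.2 74.9 cent [ 619.1 -223.4]
outer_cover side 0.91 909 circ 619.9 -217.4 76.0 cent [ 617.8 -211.5]
inner_lid side 0.43 [277.8 136.4] 77 [ 609.  -204.5  112. ]
dial top 0.71 [193.5 221.7] 5593 [537.8 199.7  81. ]
dial top 0.67 [191.8 247.8] 172 [461.7 202.9  81. ]
dial side 0.84 [275.1 259.9] 333 [445.3 229.2  81. ]
dial_grip top 0.62 [191.9 251.4] 200 [451.4 202.4  81. ]
dial_grip side 0.62 [272.8 259.6] 334 [450.7 230.8  81. ]
```

View pics/ov1.png

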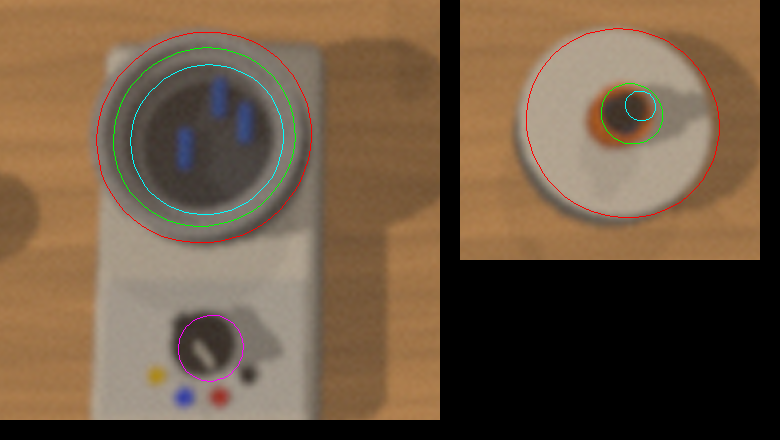

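View pics/ov2.png

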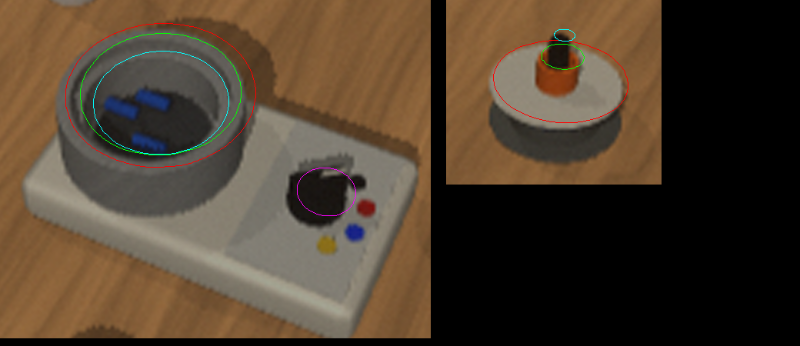

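```bash
cat > ov.py <<'E'
from h import *
import sys
def overlay(tf,sf,pot,lid,yaw,out,da=None,lz=36):
    ims={"top":cv2.imread(tf),"side":cv2.imread(sf)}
    th=np.linspace(0,2*np.pi,60);k=4;A=[]
    cy,sy=np.cos(yaw),np.sin(yaw)
    for c in ims:
        I=cv2.resize(ims[c],None,fx=k,fy=k,interpolation=2)
        def pl(P,col,cl=True):
            p=proj(c,P);cv2.polylines(I,[((p+.5)*k).astype(np.int32)],cl,col,1)
        def circ(x,y,z,r,col): pl(np.c_[x+r*np.cos(th),y+r*np.sin(th),0*th+z],col)
        def L(x,y,z):return [pot[0]+cy*x-sy*y,pot[1]+sy*x+cy*y,z]
        circ(*pot,110,78,(0,0,255));circ(*pot,110,66,(0,255,0));circ(*pot,98,56,(255,255,0))
        d=L(-150,0,60);circ(d[0],d[1],60,24,(255,0,255))
        pl([L(-215,-85,50),L(85,-85,50),L(85,85,50),L(-215,85,50)],(0,255,255))
        pl([L(-215,-85,0),L(85,-85,0),L(85,85,0),L(-215,85,0)],(0,155,155))
        for a in(0,.65,1.3,1.95):
            t=.975-a; q=L(-150-40*np.cos(t),-40*np.sin(t),51);circ(q[0],q[1],51,4,(0,0,0))
        if da is not None:
            t=.975-da; u=np.array([-np.cos(t),-np.sin(t)]);v=np.array([-u[1],u[0]])
            pl([L(-150+a*u[0]+b*v[0],a*u[1]+b*v[1],90) for a,b in((-23,-7),(23,-7),(23,7),(-23,7))],(255,255,255))
        circ(*lid,lz+19,74,(0,0,255));circ(*lid,lz+51,23,(0,255,0));circ(*lid,lz+79,11,(255,255,0))
        a,b=((165,295,140,250),(165,230,295,370)) if c=="top" else ((195,310,170,310),(120,180,240,310))
        if lz>60: b=a
        A+=[I[r0*k:r1*k,c0*k:c1*k] for r0,r1,c0,c1 in (a,b)]
    for i in(0,2):
        h=max(A[i].shape[0],A[i+1].shape[0])
        W=np.hstack([cv2.copyMakeBorder(x,0,h-x.shape[0],0,0,cv2.BORDER_CONSTANT) for x in A[i:i+2]])
        if W.shape[1]>800: W=cv2.resize(W,None,fx=800/W.shape[1],fy=800/W.shape[1])
        cv2.imwrite(out+("_t" if i==0 else "_s")+".png",W)
E
python3 -c "
from ov import *
overlay('pics/t0.png','pics/s0.png',(604,211),(619,-223),-0.01,'pics/ov3',0.3)"
```

```text
(no output)
```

View pics/ov3_t.png

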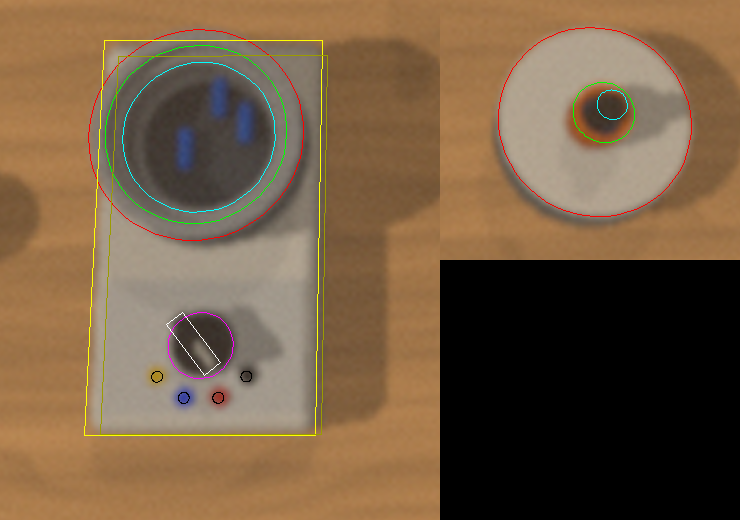

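View pics/ov3_s.png

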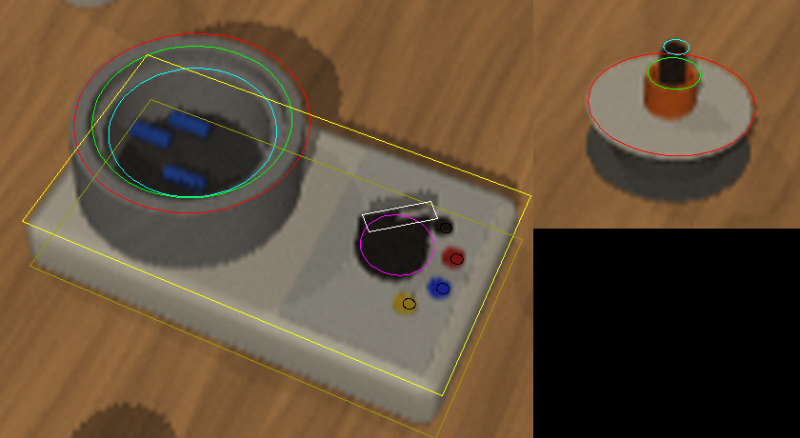

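>>> {"method": "drive_tool", "body": {
  "commands": [
    {"dx":35,"dy":20},
    {"dx":35,"dy":20},
    {"dx":35,"dy":20},
    {"dx":35,"dy":20},
    {"dx":35,"dy":20}
  ]
}}

```text
invalid input
```

>>> {"method": "drive_tool", "body": {
  "commands": [
    {"dx":30,"dy":25},
    {"dy":40},
    {"dy":40},
    {"dy":40},
    {"dy":40}
  ]
}}

```text
invalid input
```

>>> {"method": "drive_tool", "body": {
  "commands": [
    {"dy":40},
    {"dy":40},
    {"dy":40},
    {"dy":40},
    {"dy":40}
  ]
}}

```text
invalid input
```

>>> {"method": "drive_tool", "body": {
  "commands": [
    {"dy":40,"yaw":4},
    {"dy":40,"yaw":4},
    {"dy":40,"yaw":4},
    {"dy":40,"yaw":3},
    {"dy":40}
  ]
}}

```text
invalid input
```

>>> {"method": "drive_tool", "body": {
  "commands": [
    {"dx":35,"dy":20,"dz":0,"yaw":0},
    {"dx":35,"dy":20,"dz":0,"yaw":0},
    {"dx":35,"dy":20,"dz":0,"yaw":0},
    {"dx":35,"dy":20,"dz":0,"yaw":0},
    {"dx":35,"dy":20,"dz":0,"yaw":0}
  ]
}}

```text
t: 1.52
eef_pos: [423.8, -472.9, 214.8]
tcp_rot: [3.141, -0.0, 0.406]
ft_force: [0.5, -0.1, 0.0]
opening: 0.996
```

>>> {"method": "drive_tool", "body": {
  "commands": [
    {"dx":30,"dy":25,"dz":0,"yaw":0},
    {"dx":0,"dy":40,"dz":0,"yaw":0},
    {"dx":0,"dy":40,"dz":0,"yaw":0},
    {"dx":0,"dy":40,"dz":0,"yaw":0},
    {"dx":0,"dy":40,"dz":0,"yaw":0}
  ]
}}

```text
t: 1.93
eef_pos: [452.1, -287.1, 214.6]
tcp_rot: [3.142, 0.0, 0.407]
ft_force: [0.8, -0.1, -0.7]
opening: 0.998
```

>>> {"method": "drive_tool", "body": {
  "commands": [
    {"dx":0,"dy":40,"dz":0,"yaw":0},
    {"dx":0,"dy":40,"dz":0,"yaw":0},
    {"dx":0,"dy":40,"dz":0,"yaw":0},
    {"dx":0,"dy":40,"dz":0,"yaw":0},
    {"dx":0,"dy":40,"dz":0,"yaw":0}
  ]
}}

```text
t: 2.35
eef_pos: [451.9, -87.2, 214.9]
tcp_rot: [3.141, -0.0, 0.406]
ft_force: [1.3, 0.5, -0.1]
opening: 1.002
```

>>> {"method": "drive_tool", "body": {
  "commands": [
    {"dx":0,"dy":40,"dz":0,"yaw":4},
    {"dx":0,"dy":40,"dz":0,"yaw":4},
    {"dx":0,"dy":40,"dz":0,"yaw":4},
    {"dx":0,"dy":40,"dz":0,"yaw":3},
    {"dx":0,"dy":40,"dz":0,"yaw":0}
  ]
}}

```text
t: 2.77
eef_pos: [451.9, 112.9, 214.9]
tcp_rot: [3.141, -0.001, 0.672]
ft_force: [1.0, 0.6, -0.3]
opening: 1.002
```

>>> {"method": "drive_tool", "body": {
  "commands": [
    {"dx":2,"dy":40,"dz":0,"yaw":0},
    {"dx":0,"dy":40,"dz":0,"yaw":0},
    {"dx":0,"dy":19,"dz":-20,"yaw":0},
    {"dx":0,"dy":0,"dz":-40,"yaw":0},
    {"dx":0,"dy":0,"dz":-20,"yaw":0}
  ]
}}

```text
t: 3.18
eef_pos: [453.2, 211.2, 132.2]
tcp_rot: [-3.141, 0.001, 0.671]
ft_force: [0.5, 0.6, -0.4]
opening: 0.999
```

Run:
```python
from h import *
a=snap("top","pics/t1.png");b=snap("side","pics/s1.png")
I=np.hstack([cv2.resize(a[170:290,140:250],None,fx=4,fy=4,interpolation=2),cv2.resize(b[180:300,200:310],None,fx=3.2,fy=4,interpolation=2)])[:,:800]
cv2.imwrite("pics/c1.png",I[...,::-1]);s=env.state();print(s["t"],s["eef_pos"])
```

```text
3.2833 [452.81270661 209.91133072 132.09445356]
```

View pics/c1.png

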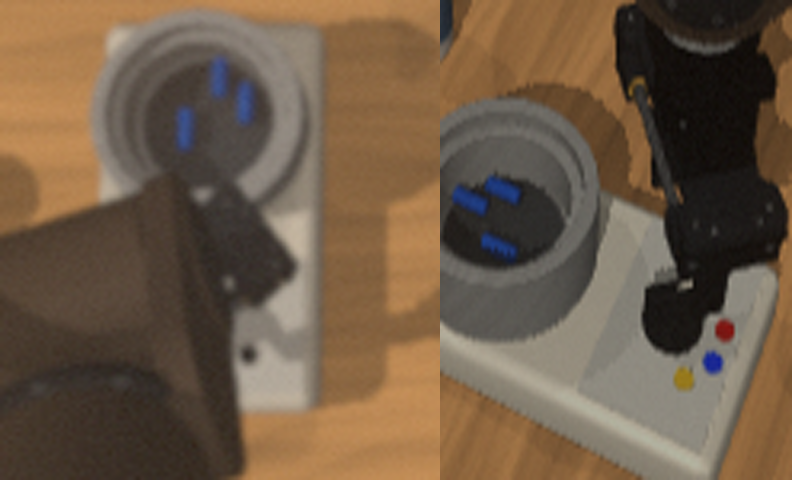

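The gripper is over the dial with its jaws across the bar. I go down and close.

>>> {"method": "drive_tool", "body": {
  "commands": [
    {"dx":0,"dy":1,"dz":-30,"yaw":0},
    {"dx":0,"dy":0,"dz":-22,"yaw":0},
    {"dx":0,"dy":0,"dz":-15,"yaw":0},
    {"dx":0,"dy":0,"dz":0,"yaw":0}
  ]
}}

```text
t: 3.62
eef_pos: [454.1, 210.6, 66.8]
tcp_rot: [-3.141, 0.002, 0.668]
ft_force: [0.3, -0.6, -0.2]
opening: 1.001
```

>>> {"method": "drive_tool", "body": {
  "commands": [
    {"dx":0,"dy":0,"dz":0,"yaw":0},
    {"dx":0,"dy":0,"dz":0,"yaw":0},
    {"dx":0,"dy":0,"dz":0,"yaw":0},
    {"dx":0,"dy":0,"dz":0,"yaw":0},
    {"dx":0,"dy":0,"dz":0,"yaw":0}
  ],
  "grip": 0
}}

```text
t: 4.03
eef_pos: [454.7, 211.1, 68.5]
tcp_rot: [3.141, -0.001, 0.669]
ft_force: [-0.5, -0.4, 0.0]
opening: 0.703
```

>>> {"method": "drive_tool", "body": {
  "commands": [
    {"dx":0,"dy":0,"dz":0,"yaw":0},
    {"dx":0,"dy":0,"dz":0,"yaw":0},
    {"dx":0,"dy":0,"dz":0,"yaw":0},
    {"dx":0,"dy":0,"dz":0,"yaw":0},
    {"dx":0,"dy":0,"dz":0,"yaw":0}
  ]
}}

```text
t: 4.45
eef_pos: [454.3, 211.0, 67.6]
tcp_rot: [3.142, 0.0, 0.669]
ft_force: [0.8, 0.5, -0.1]
opening: 0.352
```

>>> {"method": "drive_tool", "body": {
  "commands": [
    {"dx":0,"dy":0,"dz":0,"yaw":0},
    {"dx":0,"dy":0,"dz":0,"yaw":0},
    {"dx":0,"dy":0,"dz":0,"yaw":0},
    {"dx":0,"dy":0,"dz":0,"yaw":0},
    {"dx":0,"dy":0,"dz":0,"yaw":0}
  ]
}}

```text
t: 4.87
eef_pos: [454.4, 210.8, 67.7]
tcp_rot: [3.141, -0.0, 0.669]
ft_force: [0.7, -2.5, -1.2]
opening: 0.145
```

Run:
```python
from h import *
s=env.state();print({k:np.round(s[k],3) for k in("t","eef_pos","tcp_rot","ft_force","moment","opening")})
```

```text
{'t': np.float64(4.867), 'eef_pos': array([454.429, 210.846,  67.666]), 'tcp_rot': array([ 3.141, -0.   ,  0.669]), 'ft_force': array([ 0.677, -2.543, -1.231]), 'moment': array([-0.514, -0.325,  0.043]), 'opening': np.float64(0.145)}
```

>>> {"method": "drive_tool", "body": {
  "commands": [
    {"dx":0,"dy":0,"dz":0,"yaw":-6},
    {"dx":0,"dy":0,"dz":0,"yaw":-6},
    {"dx":0,"dy":0,"dz":0,"yaw":-6},
    {"dx":0,"dy":0,"dz":0,"yaw":-6},
    {"dx":0,"dy":0,"dz":0,"yaw":-6}
  ]
}}

```text
t: 5.28
eef_pos: [454.0, 211.7, 67.7]
tcp_rot: [-3.141, 0.0, 0.139]
ft_force: [-1.7, 8.3, -0.1]
opening: 0.145
```

>>> {"method": "drive_tool", "body": {
  "commands": [
    {"dx":0,"dy":0,"dz":0,"yaw":-6},
    {"dx":0,"dy":0,"dz":0,"yaw":-6},
    {"dx":0,"dy":0,"dz":0,"yaw":-6},
    {"dx":0,"dy":0,"dz":0,"yaw":-6},
    {"dx":0,"dy":0,"dz":0,"yaw":-3.5}
  ]
}}

```text
t: 5.7
eef_pos: [454.2, 212.7, 67.7]
tcp_rot: [-3.139, 0.0, -0.342]
ft_force: [-3.1, 17.1, -3.2]
opening: 0.144
```

>>> {"method": "drive_tool", "body": {
  "commands": [
    {"dx":0,"dy":0,"dz":0,"yaw":0},
    {"dx":0,"dy":0,"dz":0,"yaw":0}
  ]
}}

```text
t: 5.87
eef_pos: [454.2, 212.7, 67.7]
tcp_rot: [-3.139, 0.0, -0.336]
ft_force: [-2.8, 15.7, -3.0]
opening: 0.145
```

Run:
```python
from h import *
b=snap("side","pics/s2.png")
cv2.imwrite("pics/c2.png",cv2.resize(b[180:300,200:320],None,fx=5,fy=5,interpolation=2)[...,::-1])
s=env.state();print({k:np.round(s[k],3) for k in("t","eef_pos","tcp_rot","ft_force","moment","opening")})
```

```text
{'t': np.float64(5.917), 'eef_pos': array([454.179, 212.661,  67.638]), 'tcp_rot': array([-3.139,  0.   , -0.336]), 'ft_force': array([-2.969, 16.267, -2.465]), 'moment': array([3.149, 0.525, 0.032]), 'opening': np.float64(0.148)}
```

View pics/c2.png

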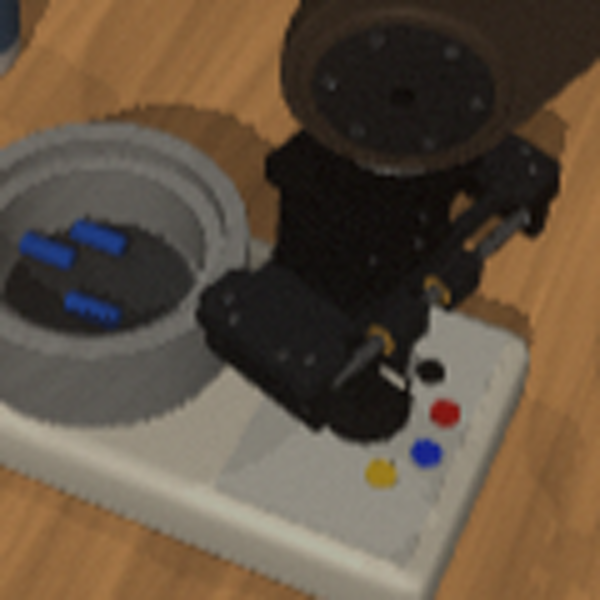

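>>> {"method": "drive_tool", "body": {
  "commands": [
    {"dx":0,"dy":2,"dz":0,"yaw":0},
    {"dx":0,"dy":0,"dz":0,"yaw":0},
    {"dx":0,"dy":0,"dz":0,"yaw":0}
  ]
}}

```text
t: 6.17
eef_pos: [454.1, 213.0, 67.6]
tcp_rot: [3.141, 0.0, -0.335]
ft_force: [-1.4, -2.1, 1.2]
opening: 0.142
```

>>> {"method": "drive_tool", "body": {
  "commands": [
    {"dx":0,"dy":0,"dz":0,"yaw":0},
    {"dx":0,"dy":0,"dz":0,"yaw":0},
    {"dx":0,"dy":0,"dz":0,"yaw":0},
    {"dx":0,"dy":0,"dz":0,"yaw":0},
    {"dx":0,"dy":0,"dz":0,"yaw":0}
  ],
  "grip": 0.6
}}

```text
t: 6.58
eef_pos: [454.4, 213.0, 67.7]
tcp_rot: [3.142, -0.0, -0.335]
ft_force: [0.2, -0.2, 0.4]
opening: 0.44
```

>>> {"method": "drive_tool", "body": {
  "commands": [
    {"dx":0,"dy":0,"dz":0,"yaw":0},
    {"dx":0,"dy":0,"dz":25,"yaw":0},
    {"dx":0,"dy":0,"dz":40,"yaw":0},
    {"dx":0,"dy":0,"dz":40,"yaw":0},
    {"dx":0,"dy":-30,"dz":25,"yaw":0}
  ]
}}

```text
t: 7.0
eef_pos: [455.1, 185.4, 201.1]
tcp_rot: [-3.139, -0.003, -0.332]
ft_force: [0.7, -0.2, 0.2]
opening: 0.598
```

>>> {"method": "drive_tool", "body": {
  "commands": [
    {"dx":0,"dy":-40,"dz":10,"yaw":0},
    {"dx":0,"dy":-40,"dz":0,"yaw":0},
    {"dx":0,"dy":-40,"dz":0,"yaw":0},
    {"dx":0,"dy":-40,"dz":0,"yaw":0},
    {"dx":0,"dy":-40,"dz":0,"yaw":0}
  ]
}}

```text
t: 7.42
eef_pos: [453.9, -18.7, 208.0]
tcp_rot: [-3.142, -0.001, -0.335]
ft_force: [2.0, -0.2, 0.4]
opening: 0.599
```

Run:
```python
from h import *
a=snap("top","pics/t3.png");b=snap("side","pics/s3.png")
from ov import overlay
overlay('pics/t3.png','pics/s3.png',(606,212),(619,-223),-0.01,'pics/ov4',1.3)
s=env.state();print({k:np.round(s[k],3) for k in("t","eef_pos","tcp_rot","ft_force","moment","opening")})
```

```text
{'t': np.float64(7.517), 'eef_pos': array([454.403, -21.421, 207.788]), 'tcp_rot': array([ 3.141e+00, -1.000e-03, -3.400e-01]), 'ft_force': array([ 0.258, -0.237, -0.377]), 'moment': array([0.084, 0.05 , 0.061]), 'opening': np.float64(0.598)}
```

View pics/ov4_t.png

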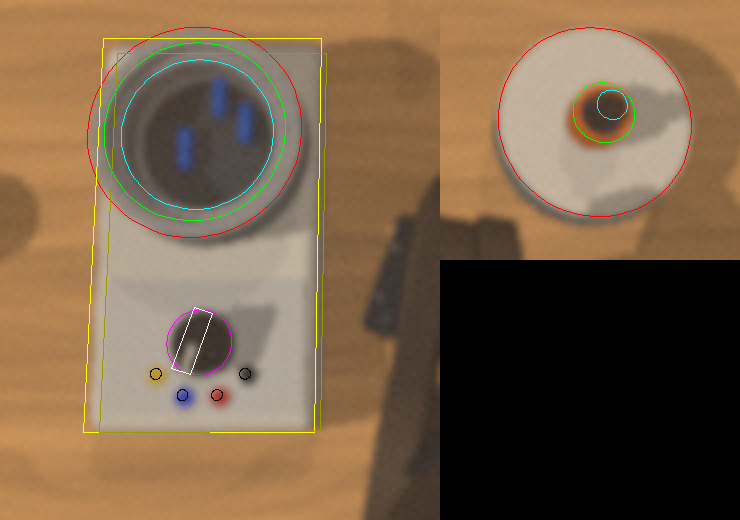

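View pics/ov4_s.png

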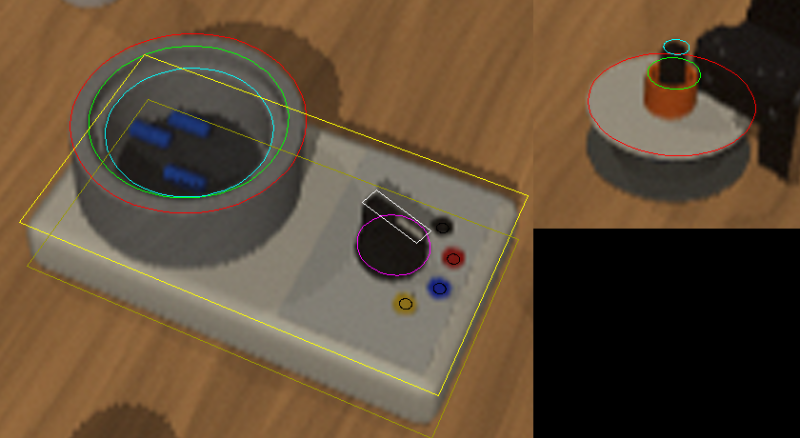

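The white line now points at the blue dot (about pixel 186,264 in the top view), so the dial is on drying and released. The lids are next.

>>> {"method": "drive_tool", "body": {
  "commands": [
    {"dx":23,"dy":-28,"dz":0,"yaw":4},
    {"dx":23,"dy":-28,"dz":0,"yaw":4},
    {"dx":23,"dy":-28,"dz":0,"yaw":4},
    {"dx":23,"dy":-28,"dz":0,"yaw":4},
    {"dx":23,"dy":-28,"dz":0,"yaw":3.5}
  ]
}}

```text
t: 7.93
eef_pos: [570.3, -157.8, 207.6]
tcp_rot: [-3.141, 0.0, 0.009]
ft_force: [0.1, 0.3, 0.2]
opening: 0.601
```

>>> {"method": "drive_tool", "body": {
  "commands": [
    {"dx":23,"dy":-29,"dz":-10,"yaw":0},
    {"dx":24,"dy":-30,"dz":-15,"yaw":0},
    {"dx":0,"dy":0,"dz":-30,"yaw":0},
    {"dx":0,"dy":0,"dz":0,"yaw":0}
  ]
}}

```text
t: 8.27
eef_pos: [614.9, -215.8, 147.0]
tcp_rot: [-3.138, 0.007, 0.004]
ft_force: [-0.6, 1.3, -1.1]
opening: 0.599
```

Run:
```python
from h import *
a=snap("top","pics/t4.png");b=snap("side","pics/s4.png")
I=np.hstack([cv2.resize(a[165:245,290:370],None,fx=5,fy=5,interpolation=2),cv2.resize(b[100:180,230:310],None,fx=5,fy=5,interpolation=2)])
cv2.imwrite("pics/c4.png",I[...,::-1])
s=env.state();print({k:np.round(s[k],3) for k in("t","eef_pos","tcp_rot","ft_force","moment","opening")})
for z in(115,): print(proj("side",[s["eef_pos"]]),proj("top",[s["eef_pos"]]))
```

```text
{'t': np.float64(8.367), 'eef_pos': array([ 615.712, -214.953,  152.044]), 'tcp_rot': array([-3.14e+00,  3.00e-03,  6.00e-03]), 'ft_force': array([-0.391, -0.051,  0.57 ]), 'moment': array([ 0.044, -0.043, -0.058]), 'opening': np.float64(0.605)}
[[277.93855073 123.90361909]] [[337.73405875 189.13003306]]
```

View pics/c4.png

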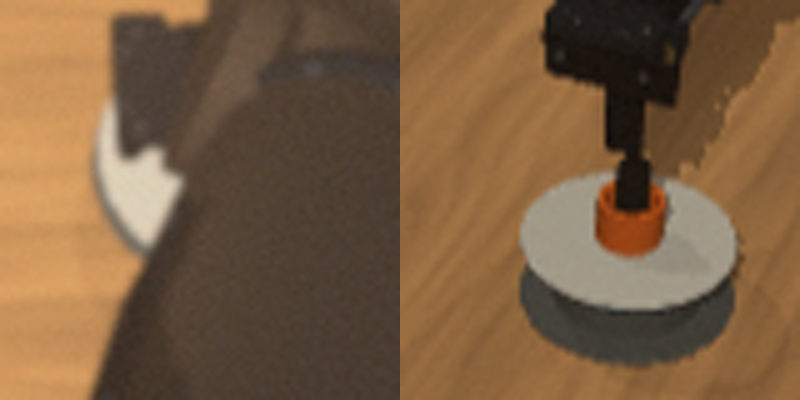

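Run:
```python
from h import *
# knob top centre est. side
for p in ((276.6,132.5),(277,132.5)): print(atz("side",p,115))
# from t0 top: knob dark
for p in ((332.2,192.3),(333,192.3)): print(atz("top",p,115))
o=np.array([[x,y,115] for x in(613,616,619) for y in(-224,-220,-216)]);
for a,b,c in zip(o,proj("side",o),proj("top",o)):print(a[:2],b.round(1),c.round(1))
I=cv2.imread("pics/t0.png");cv2.imwrite("pics/c5.png",cv2.resize(I[175:210,310:355],None,fx=14,fy=14,interpolation=0))
```

```text
[ 619.05693878 -218.8460351   115.        ]
[ 617.87979359 -219.42063822  115.        ]
[ 614.36629641 -207.07880731  115.        ]
[ 614.33807888 -209.4056001   115.        ]
[ 613 -224] [278.9 132.1] [338.  192.7]
[ 613 -220] [278.5 132.8] [336.7 192.7]
[ 613 -216] [278.  133.4] [335.3 192.7]
[ 616 -224] [278.  131.9] [338.  191.7]
[ 616 -220] [277.6 132.6] [336.6 191.7]
[ 616 -216] [277.2 133.2] [335.2 191.7]
[ 619 -224] [277.2 131.7] [337.9 190.7]
[ 619 -220] [276.7 132.3] [336.5 190.7]
[ 619 -216] [276.3 133. ] [335.2 190.7]
```

View pics/c5.png

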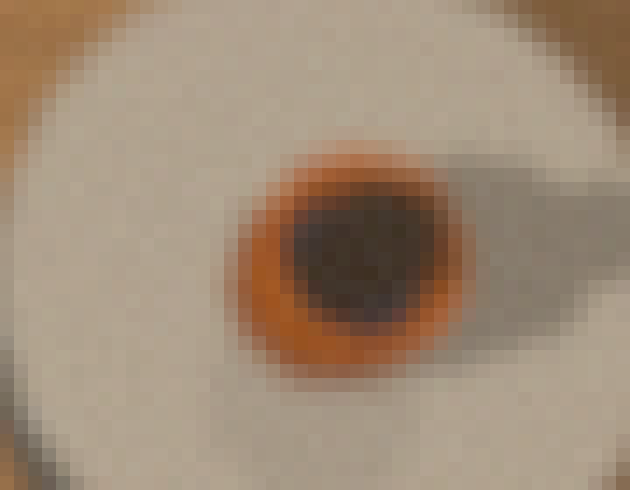

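>>> {"method": "drive_tool", "body": {
  "commands": [
    {"dx":1,"dy":-5,"dz":-15,"yaw":0},
    {"dx":0,"dy":0,"dz":-25,"yaw":0},
    {"dx":0,"dy":0,"dz":-18,"yaw":0},
    {"dx":0,"dy":0,"dz":0,"yaw":0}
  ]
}}

```text
t: 8.7
eef_pos: [616.3, -219.4, 93.6]
tcp_rot: [-3.14, 0.003, 0.006]
ft_force: [0.7, 0.2, -0.1]
opening: 0.602
```

>>> {"method": "drive_tool", "body": {
  "commands": [
    {"dx":0,"dy":0,"dz":0,"yaw":0},
    {"dx":0,"dy":0,"dz":0,"yaw":0}
  ]
}}

```text
t: 8.87
eef_pos: [618.1, -220.7, 97.1]
tcp_rot: [3.14, -0.002, 0.006]
ft_force: [0.8, -0.6, 0.1]
opening: 0.601
```

>>> {"method": "drive_tool", "body": {
  "commands": [
    {"dx":0,"dy":0,"dz":-4,"yaw":0},
    {"dx":0,"dy":0,"dz":0,"yaw":0},
    {"dx":0,"dy":0,"dz":0,"yaw":0},
    {"dx":0,"dy":0,"dz":0,"yaw":0},
    {"dx":0,"dy":0,"dz":0,"yaw":0}
  ],
  "grip": 0
}}

```text
t: 9.28
eef_pos: [617.4, -221.0, 90.9]
tcp_rot: [3.141, -0.0, 0.005]
ft_force: [-0.1, 0.2, -0.2]
opening: 0.305
```

>>> {"method": "drive_tool", "body": {
  "commands": [
    {"dx":0,"dy":0,"dz":0,"yaw":0},
    {"dx":0,"dy":0,"dz":0,"yaw":0},
    {"dx":0,"dy":0,"dz":0,"yaw":0},
    {"dx":0,"dy":0,"dz":0,"yaw":0}
  ]
}}

```text
t: 9.62
eef_pos: [617.4, -221.3, 90.8]
tcp_rot: [3.141, -0.0, 0.005]
ft_force: [-1.1, -1.8, 1.6]
opening: 0.225
```

Run:
```python
from h import *
b=snap("side","pics/s6.png")
cv2.imwrite("pics/c6.png",cv2.resize(b[80:180,220:320],None,fx=6,fy=6,interpolation=2)[...,::-1])
s=env.state();print({k:np.round(s[k],3) for k in("t","eef_pos","tcp_rot","ft_force","moment","opening")})
```

```text
{'t': np.float64(9.667), 'eef_pos': array([ 617.453, -221.26 ,   90.837]), 'tcp_rot': array([ 3.141, -0.   ,  0.005]), 'ft_force': array([ 1.1  , -2.296,  1.689]), 'moment': array([-0.474, -0.004, -0.02 ]), 'opening': np.float64(0.225)}
```

View pics/c6.png

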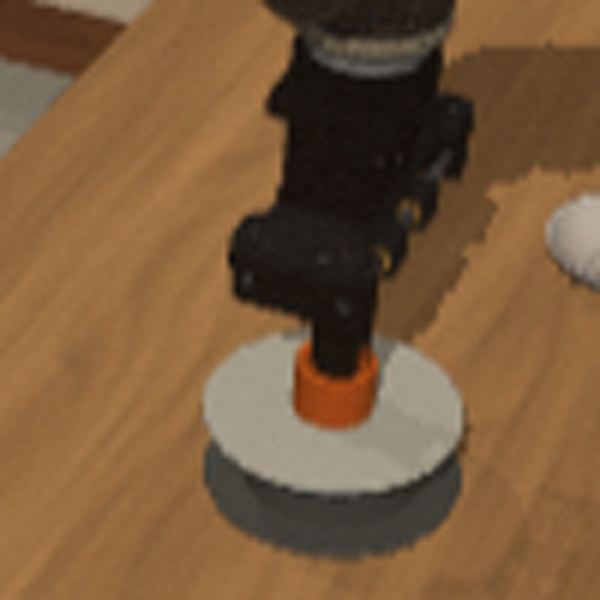

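>>> {"method": "drive_tool", "body": {
  "commands": [
    {"dx":0,"dy":0,"dz":5,"yaw":0},
    {"dx":0,"dy":0,"dz":10,"yaw":0},
    {"dx":0,"dy":0,"dz":20,"yaw":0},
    {"dx":0,"dy":0,"dz":25,"yaw":0},
    {"dx":0,"dy":0,"dz":25,"yaw":0}
  ]
}}

```text
t: 10.08
eef_pos: [616.9, -220.6, 176.7]
tcp_rot: [-3.141, 0.001, 0.005]
ft_force: [0.8, 0.2, -3.3]
opening: 0.225
```

>>> {"method": "drive_tool", "body": {
  "commands": [
    {"dx":0,"dy":0,"dz":25,"yaw":0},
    {"dx":0,"dy":0,"dz":15,"yaw":0},
    {"dx":0,"dy":5,"dz":0,"yaw":0}
  ]
}}

```text
t: 10.33
eef_pos: [618.2, -216.7, 219.7]
tcp_rot: [3.139, -0.005, 0.005]
ft_force: [0.0, 0.1, -3.5]
opening: 0.224
```

Run:
```python
from h import *
b=snap("side","pics/s7.png")
cv2.imwrite("pics/c7.png",cv2.resize(b[60:180,220:320],None,fx=5,fy=5,interpolation=2)[...,::-1])
s=env.state();print({k:np.round(s[k],3) for k in("t","eef_pos","tcp_rot","ft_force","moment","opening")})
```

```text
{'t': np.float64(10.383), 'eef_pos': array([ 617.532, -215.081,  217.322]), 'tcp_rot': array([ 3.141e+00, -2.000e-03,  5.000e-03]), 'ft_force': array([-0.56 ,  0.74 , -3.838]), 'moment': array([ 0.112,  0.021, -0.03 ]), 'opening': np.float64(0.229)}
```

View pics/c7.png

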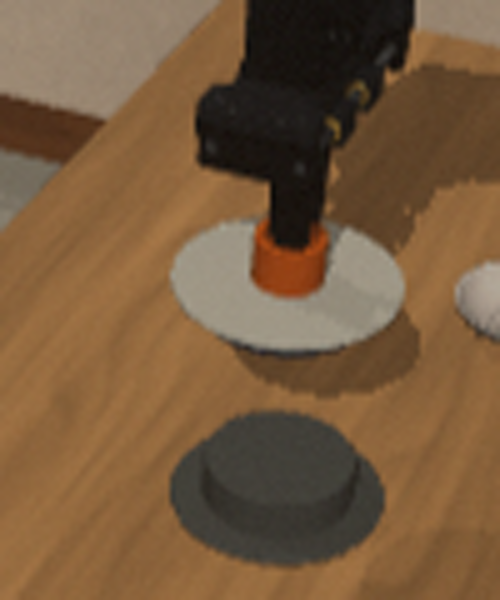

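>>> {"method": "drive_tool", "body": {
  "commands": [
    {"dx":0,"dy":15,"dz":0,"yaw":0},
    {"dx":-1,"dy":25,"dz":0,"yaw":0},
    {"dx":-1,"dy":35,"dz":0,"yaw":0},
    {"dx":-1,"dy":35,"dz":0,"yaw":0},
    {"dx":-1,"dy":35,"dz":0,"yaw":0}
  ]
}}

```text
t: 10.8
eef_pos: [612.1, -68.6, 213.9]
tcp_rot: [-3.141, 0.003, 0.005]
ft_force: [0.4, -0.2, -3.2]
opening: 0.227
```

>>> {"method": "drive_tool", "body": {
  "commands": [
    {"dx":-1,"dy":35,"dz":0,"yaw":0},
    {"dx":-1,"dy":35,"dz":0,"yaw":0},
    {"dx":-1,"dy":35,"dz":0,"yaw":0},
    {"dx":-1,"dy":35,"dz":0,"yaw":0},
    {"dx":-1,"dy":35,"dz":0,"yaw":0}
  ]
}}

```text
t: 11.22
eef_pos: [606.8, 106.5, 214.0]
tcp_rot: [3.142, 0.003, 0.006]
ft_force: [0.8, 0.6, -3.0]
opening: 0.224
```

>>> {"method": "drive_tool", "body": {
  "commands": [
    {"dx":-1,"dy":35,"dz":0,"yaw":0},
    {"dx":-1,"dy":35,"dz":0,"yaw":0},
    {"dx":0,"dy":25,"dz":0,"yaw":0},
    {"dx":0,"dy":11,"dz":0,"yaw":0},
    {"dx":0,"dy":0,"dz":0,"yaw":0}
  ]
}}

```text
t: 11.63
eef_pos: [604.9, 212.8, 214.0]
tcp_rot: [3.141, 0.003, 0.009]
ft_force: [0.1, -0.3, -3.2]
opening: 0.227
```

>>> {"method": "drive_tool", "body": {
  "commands": [
    {"dx":0,"dy":0,"dz":-15,"yaw":0},
    {"dx":0,"dy":0,"dz":-15,"yaw":0},
    {"dx":0,"dy":0,"dz":0,"yaw":0},
    {"dx":0,"dy":0,"dz":0,"yaw":0},
    {"dx":0,"dy":0,"dz":0,"yaw":0}
  ]
}}

```text
t: 12.05
eef_pos: [606.5, 209.4, 186.0]
tcp_rot: [3.141, -0.0, 0.005]
ft_force: [0.8, 0.3, -3.3]
opening: 0.221
```

Run:
```python
from h import *
from ov import overlay
a=snap("top","pics/t8.png");b=snap("side","pics/s8.png")
s=env.state();print({k:np.round(s[k],3) for k in("t","eef_pos","tcp_rot","ft_force","moment","opening")})
p=s["eef_pos"]
overlay('pics/t8.png','pics/s8.png',(606,212),(p[0],p[1]),-0.01,'pics/ov8',None,lz=p[2]-54.8)
```

```text
{'t': np.float64(12.15), 'eef_pos': array([606.679, 209.671, 186.485]), 'tcp_rot': array([-3.141e+00, -1.000e-03,  5.000e-03]), 'ft_force': array([ 0.275, -0.273, -3.529]), 'moment': array([-0.009,  0.041,  0.   ]), 'opening': np.float64(0.224)}
```

View pics/ov8_t.png

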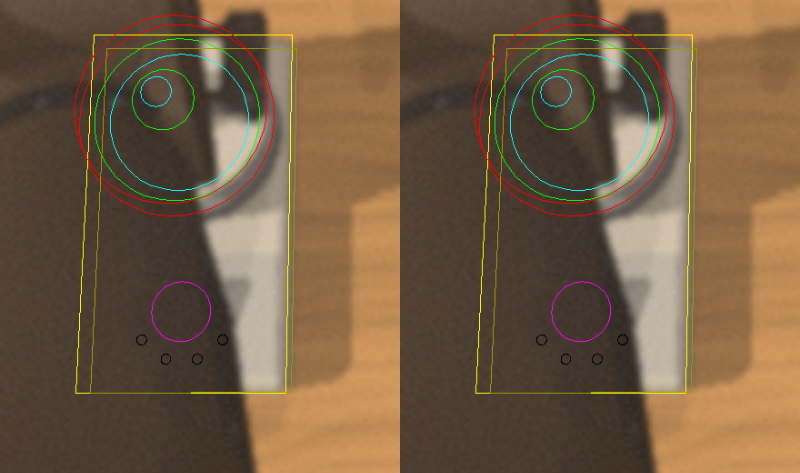

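View pics/ov8_s.png

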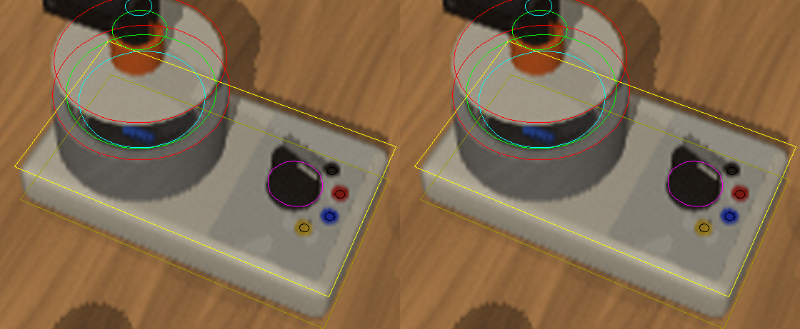

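```bash
cat > z.py <<'E'
from h import *
def zo(cam,f,out,circs,box,k=6):
    I=cv2.imread(f);I=cv2.resize(I,None,fx=k,fy=k,interpolation=2);th=np.linspace(0,2*np.pi,90)
    for x,y,z,r,col in circs:
        p=proj(cam,np.c_[x+r*np.cos(th),y+r*np.sin(th),0*th+z]);cv2.polylines(I,[((p+.5)*k).astype(np.int32)],True,col,1)
    r0,r1,c0,c1=box;cv2.imwrite(out,I[r0*k:r1*k,c0*k:c1*k])
E
python3 - <<'E'
from z import *
x,y,z=606.7,209.7,186-54.8
C=[(606,212,110,78,(0,0,255)),(606,212,110,66,(0,255,0)),(x,y,z+19,74,(255,0,255)),(x,y,z+51,23,(255,255,0)),(x,y,z,58,(0,255,255))]
zo("side","pics/s8.png","pics/z8s.png",C,(175,275,170,270))
zo("top","pics/t8.png","pics/z8t.png",C,(155,240,150,230))
E
```

```text
(no output)
```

View pics/z8s.png

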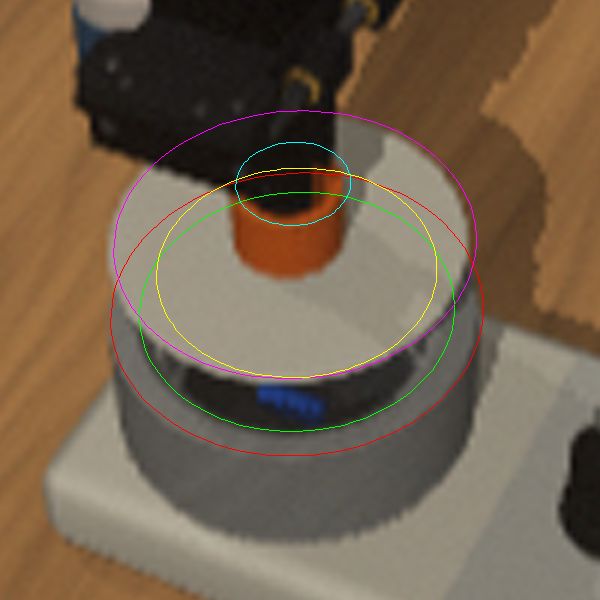

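View pics/z8t.png

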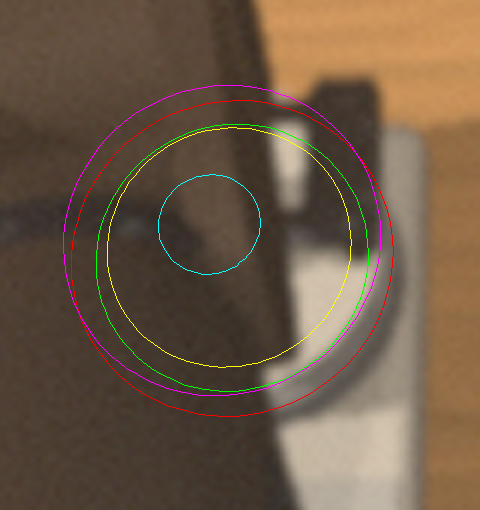

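>>> {"method": "drive_tool", "body": {
  "commands": [
    {"dx":-2.5,"dy":1,"dz":-10,"yaw":0},
    {"dx":0,"dy":0,"dz":-8,"yaw":0},
    {"dx":0,"dy":0,"dz":0,"yaw":0},
    {"dx":0,"dy":0,"dz":0,"yaw":0}
  ]
}}

```text
t: 12.48
eef_pos: [603.5, 211.0, 166.9]
tcp_rot: [3.141, 0.001, 0.005]
ft_force: [-0.8, -0.3, -3.5]
opening: 0.227
```

Run:
```python
from z import *
snap("side","pics/s9.png");snap("top","pics/t9.png")
s=env.state();print({k:np.round(s[k],3) for k in("t","eef_pos","tcp_rot","ft_force","moment","opening")})
x,y,z=s["eef_pos"];z-=54.8
C=[(604,210.5,110,78,(0,0,255)),(604,210.5,110,66,(0,255,0)),(x,y,z+19,74,(255,0,255)),(x,y,z+14,74,(255,0,255))]
zo("side","pics/s9.png","pics/z9s.png",C,(175,275,170,270))
```

```text
{'t': np.float64(12.583), 'eef_pos': array([603.93 , 211.051, 167.7  ]), 'tcp_rot': array([ 3.142, -0.   ,  0.005]), 'ft_force': array([-0.83 , -0.045, -2.921]), 'moment': array([0.05 , 0.048, 0.01 ]), 'opening': np.float64(0.226)}
```

View pics/z9s.png

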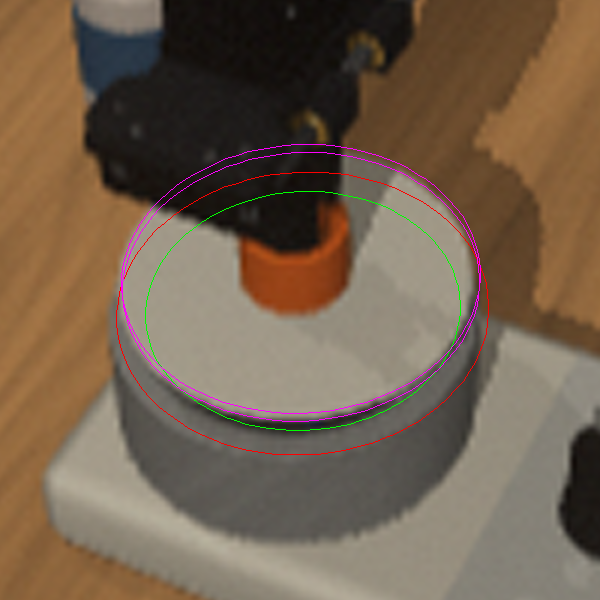

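>>> {"method": "drive_tool", "body": {
  "commands": [
    {"dx":0,"dy":0,"dz":-3,"yaw":0},
    {"dx":0,"dy":0,"dz":-2,"yaw":0},
    {"dx":0,"dy":0,"dz":0,"yaw":0}
  ]
}}

```text
t: 12.83
eef_pos: [603.7, 211.0, 162.2]
tcp_rot: [3.141, 0.001, 0.005]
ft_force: [0.2, 0.9, -4.4]
opening: 0.225
```

>>> {"method": "drive_tool", "body": {
  "commands": [
    {"dx":0,"dy":0,"dz":-2,"yaw":0},
    {"dx":0,"dy":0,"dz":-2,"yaw":0},
    {"dx":0,"dy":0,"dz":0,"yaw":0}
  ]
}}

```text
t: 13.08
eef_pos: [603.7, 211.0, 158.2]
tcp_rot: [3.141, 0.001, 0.005]
ft_force: [-0.1, 0.9, -4.1]
opening: 0.227
```

>>> {"method": "drive_tool", "body": {
  "commands": [
    {"dx":0,"dy":0,"dz":-2,"yaw":0},
    {"dx":0,"dy":0,"dz":-1.5,"yaw":0},
    {"dx":0,"dy":0,"dz":0,"yaw":0}
  ]
}}

```text
t: 13.33
eef_pos: [603.7, 211.0, 154.8]
tcp_rot: [3.141, 0.001, 0.005]
ft_force: [-0.2, -0.0, -3.5]
opening: 0.222
```

>>> {"method": "drive_tool", "body": {
  "commands": [
    {"dx":0,"dy":0,"dz":-1,"yaw":0},
    {"dx":0,"dy":0,"dz":-0.7,"yaw":0},
    {"dx":0,"dy":0,"dz":0,"yaw":0}
  ]
}}

```text
t: 13.58
eef_pos: [603.8, 211.0, 153.3]
tcp_rot: [3.141, 0.0, 0.005]
ft_force: [-0.5, 1.2, -4.2]
opening: 0.223
```

>>> {"method": "drive_tool", "body": {
  "commands": [
    {"dx":0,"dy":0,"dz":-0.7,"yaw":0},
    {"dx":0,"dy":0,"dz":0,"yaw":0},
    {"dx":0,"dy":0,"dz":0,"yaw":0}
  ]
}}

```text
t: 13.83
eef_pos: [603.9, 211.0, 152.9]
tcp_rot: [3.142, -0.0, 0.005]
ft_force: [-0.6, -0.4, -2.7]
opening: 0.229
```

>>> {"method": "drive_tool", "body": {
  "commands": [
    {"dx":0,"dy":0,"dz":-0.7,"yaw":0},
    {"dx":0,"dy":0,"dz":0,"yaw":0},
    {"dx":0,"dy":0,"dz":0,"yaw":0}
  ]
}}

```text
t: 14.08
eef_pos: [603.9, 211.0, 152.8]
tcp_rot: [3.142, -0.001, 0.005]
ft_force: [-2.3, -1.1, 5.3]
opening: 0.227
```

>>> {"method": "drive_tool", "body": {
  "commands": [
    {"dx":0,"dy":0,"dz":0.5,"yaw":0},
    {"dx":0,"dy":0,"dz":0,"yaw":0},
    {"dx":0,"dy":0,"dz":0,"yaw":0},
    {"dx":0,"dy":0,"dz":0,"yaw":0},
    {"dx":0,"dy":0,"dz":0,"yaw":0}
  ],
  "grip": 0.85
}}

```text
t: 14.5
eef_pos: [603.9, 211.0, 152.4]
tcp_rot: [3.142, 0.0, 0.005]
ft_force: [0.7, 0.2, -0.3]
opening: 0.519
```

>>> {"method": "drive_tool", "body": {
  "commands": [
    {"dx":0,"dy":0,"dz":0,"yaw":0},
    {"dx":0,"dy":0,"dz":0,"yaw":0},
    {"dx":0,"dy":0,"dz":0,"yaw":0},
    {"dx":0,"dy":0,"dz":0,"yaw":0},
    {"dx":0,"dy":0,"dz":0,"yaw":0}
  ]
}}

```text
t: 14.92
eef_pos: [603.8, 211.0, 152.5]
tcp_rot: [3.141, 0.0, 0.005]
ft_force: [0.2, -0.4, -1.0]
opening: 0.833
```

Run:
```python
from z import *
snap("side","pics/s10.png");snap("top","pics/t10.png")
s=env.state();print({k:np.round(s[k],3) for k in("t","eef_pos","tcp_rot","ft_force","moment","opening")})
C=[(606,212,110,78,(0,0,255))]
zo("side","pics/s10.png","pics/z10s.png",C,(175,275,170,270))
zo("side","pics/s10.png","pics/z10s.png",[],(175,275,170,270))
```

```text
{'t': np.float64(15.017), 'eef_pos': array([603.829, 211.001, 152.566]), 'tcp_rot': array([3.141, 0.   , 0.005]), 'ft_force': array([-0.587, -0.273,  0.374]), 'moment': array([-0.012,  0.05 , -0.007]), 'opening': np.float64(0.849)}
```

View pics/z10s.png

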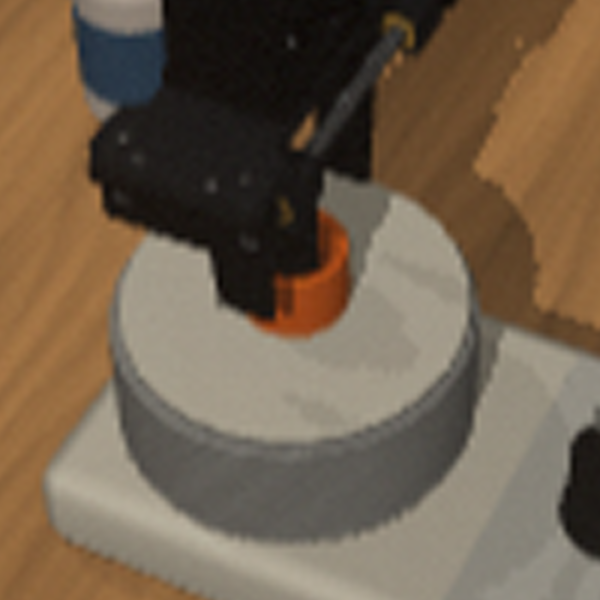

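>>> {"method": "drive_tool", "body": {
  "commands": [
    {"dx":0,"dy":0,"dz":-12,"yaw":0},
    {"dx":0,"dy":0,"dz":-10,"yaw":0},
    {"dx":0,"dy":0,"dz":-6,"yaw":0},
    {"dx":0,"dy":0,"dz":0,"yaw":0},
    {"dx":0,"dy":0,"dz":0,"yaw":0}
  ]
}}

```text
t: 15.43
eef_pos: [603.6, 210.9, 123.7]
tcp_rot: [3.141, 0.001, 0.005]
ft_force: [-0.4, 0.1, -0.2]
opening: 0.85
```

>>> {"method": "drive_tool", "body": {
  "commands": [
    {"dx":0,"dy":0,"dz":0,"yaw":0},
    {"dx":0,"dy":0,"dz":0,"yaw":0},
    {"dx":0,"dy":0,"dz":0,"yaw":0},
    {"dx":0,"dy":0,"dz":0,"yaw":0},
    {"dx":0,"dy":0,"dz":0,"yaw":0}
  ],
  "grip": 0.3
}}

```text
t: 15.85
eef_pos: [603.9, 211.1, 124.8]
tcp_rot: [-3.142, -0.0, 0.005]
ft_force: [-0.0, 0.0, -0.8]
opening: 0.558
```

>>> {"method": "drive_tool", "body": {
  "commands": [
    {"dx":0,"dy":0,"dz":0,"yaw":0},
    {"dx":0,"dy":0,"dz":0,"yaw":0},
    {"dx":0,"dy":0,"dz":0,"yaw":0},
    {"dx":0,"dy":0,"dz":0,"yaw":0},
    {"dx":0,"dy":0,"dz":0,"yaw":0}
  ]
}}

```text
t: 16.27
eef_pos: [603.8, 211.0, 124.7]
tcp_rot: [3.141, -0.0, 0.005]
ft_force: [0.0, -1.0, 1.6]
opening: 0.469
```

>>> {"method": "drive_tool", "body": {
  "commands": [
    {"dx":0,"dy":0,"dz":0,"yaw":0},
    {"dx":0,"dy":0,"dz":3,"yaw":0},
    {"dx":0,"dy":0,"dz":4,"yaw":0},
    {"dx":0,"dy":0,"dz":6,"yaw":0},
    {"dx":0,"dy":0,"dz":0,"yaw":0}
  ],
  "grip": 0
}}

```text
t: 16.68
eef_pos: [604.2, 211.1, 138.8]
tcp_rot: [-3.141, -0.001, 0.005]
ft_force: [-0.4, 0.6, -1.2]
opening: 0.471
```

>>> {"method": "drive_tool", "body": {
  "commands": [
    {"dx":0,"dy":0,"dz":5,"yaw":0},
    {"dx":0,"dy":0,"dz":8,"yaw":0},
    {"dx":0,"dy":0,"dz":10,"yaw":0},
    {"dx":0,"dy":0,"dz":12,"yaw":0},
    {"dx":0,"dy":0,"dz":12,"yaw":0}
  ]
}}

```text
t: 17.1
eef_pos: [603.9, 211.0, 186.1]
tcp_rot: [-3.142, -0.0, 0.005]
ft_force: [0.4, 0.9, -1.7]
opening: 0.469
```

Run:
```python
from z import *
snap("side","pics/s11.png")
s=env.state();print({k:np.round(s[k],3) for k in("t","eef_pos","tcp_rot","ft_force","moment","opening")})
zo("side","pics/s11.png","pics/z11s.png",[],(155,275,170,270),5)
```

```text
{'t': np.float64(17.15), 'eef_pos': array([604.822, 211.292, 188.671]), 'tcp_rot': array([-3.141, -0.004,  0.005]), 'ft_force': array([0.134, 1.115, 0.557]), 'moment': array([ 0.058, -0.024,  0.085]), 'opening': np.float64(0.469)}
```

View pics/z11s.png

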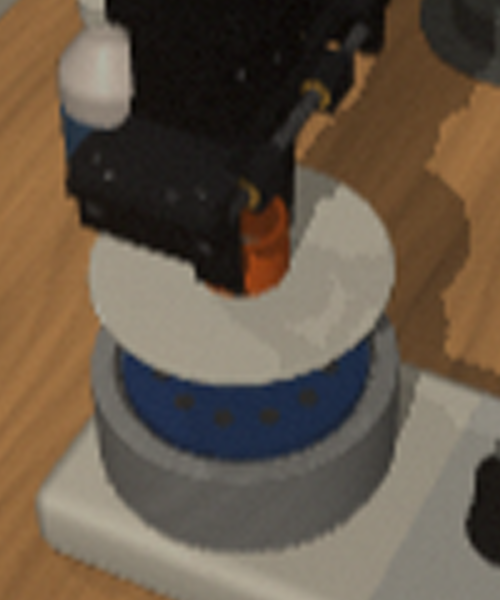

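The cover has come off alone, and the blue lid lies flat in the pot, its front edge at about (220,246) in the side view. I lift further.

>>> {"method": "drive_tool", "body": {
  "commands": [
    {"dx":0,"dy":0,"dz":15,"yaw":0},
    {"dx":0,"dy":0,"dz":18,"yaw":0},
    {"dx":0,"dy":0,"dz":18,"yaw":0},
    {"dx":0,"dy":0,"dz":15,"yaw":0},
    {"dx":0,"dy":0,"dz":8,"yaw":0}
  ]
}}

```text
t: 17.57
eef_pos: [604.2, 211.1, 261.1]
tcp_rot: [-3.141, -0.003, 0.005]
ft_force: [0.3, -0.3, -1.7]
opening: 0.468
```

>>> {"method": "drive_tool", "body": {
  "commands": [
    {"dx":0,"dy":0,"dz":3,"yaw":0},
    {"dx":0,"dy":0,"dz":0,"yaw":0},
    {"dx":0,"dy":0,"dz":0,"yaw":0},
    {"dx":0,"dy":0,"dz":0,"yaw":0},
    {"dx":0,"dy":0,"dz":0,"yaw":0}
  ]
}}

```text
t: 17.98
eef_pos: [603.6, 210.9, 260.7]
tcp_rot: [3.141, 0.001, 0.005]
ft_force: [0.0, -0.2, -2.2]
opening: 0.472
```

Run:
```python
from z import *
snap("side","pics/s12.png");snap("top","pics/t12.png")
s=env.state();print({k:np.round(s[k],3) for k in("t","eef_pos","tcp_rot","ft_force","moment","opening")})
zo("side","pics/s12.png","pics/z12s.png",[],(125,275,165,315),4)
for d in env.place_of("inner_lid","side")[:2]:print(d,atz("side",d["pixel"],98))
```

```text
{'t': np.float64(18.083), 'eef_pos': array([603.713, 210.976, 260.95 ]), 'tcp_rot': array([3.141e+00, 1.000e-03, 5.000e-03]), 'ft_force': array([-0.257,  0.31 , -1.79 ]), 'moment': array([0.063, 0.033, 0.034]), 'opening': np.float64(0.467)}
{'pixel': [219.7, 228.5], 'conf': 0.75} [605.24228328 211.11647076  98.        ]
```

View pics/z12s.png

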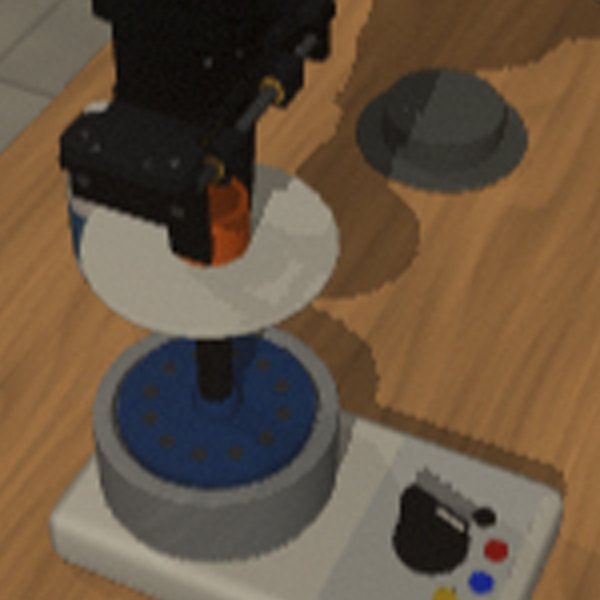

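```bash
python3 -c "
from cell import env
print(env.job_done());s=env.state();print(s['t'],s['eef_pos'],s['opening'])"
```

```text
the job is handed in; nothing more can be done
None
the job is handed in; nothing more can be done
```

The job is handed in at about 18 s of the 69 s allowed, with all three steps done in order. The hand-in gives no verdict.

- **Dial:** I turned it clockwise by about 1.0 rad and let go. Overlaid on both camera pictures, a model of the bar at the blue position (1.30 rad) matches, and the white line points at the blue dot.
- **Lids:** I lifted both by the knob and lowered them into the pot. They met the ledge at a tool height of 152.8 mm, exactly the height worked out for full seating, with about 5 N upward on the gripper (about 9 N more than hanging free). Then I let go.
- **Cover:** I gripped it by the orange collar and lifted it off alone; the tool carries about 1.8 N. It hangs level, with its underside at about 248 mm and the knob's top at about 177 mm.

**Last checks:** The last side view shows the blue lid flat in the pot. The network puts its origin at about (605, 211) mm, which matches where I set it down. I did not go near the bottle, tumbler or soap dish, but I did not measure them again.

**Disagreement:** The two cameras and the dial grip differed by 2–3 mm on the pot's position. I corrected for this by comparing lid and pot in the pictures before lowering, and the lid went in without touching the rim.

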